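# Draw a spring cartridge to its test length behind the guard and hold it

### The job

A spring cartridge is clamped in the bench spring tester for its load reading. Lower the tester's clear guard all the way down by its handle, and only when it is down draw the carriage out towards the operator's side by its pull handle, against the spring, until its pointer stands level with the middle of the index clip on the rule. Finish still holding the pull handle, with the pointer steady on that mark and the guard down; leave the other things on the bench where they are.

Things in the scene. Friction and masses are not known exactly. Their poses are not given: they have to be found in the camera images.
- tester: Bench spring tester, fixed: aluminium bed 485 x 80 mm, top 52 mm above the bench; guard frame of two posts (40 mm square, 317 mm tall, inner faces 304 mm apart) astride it. Origin: on the bench, mid-width, in the guard's plane. x runs along the bed away from the operator: carriage on the -x (operator's) side of the guard, spring cartridge and force gauge on the +x side. Place and yaw vary.
- guard (a joint): Height of the clear guard above fully lowered, m: 0 = all the way down, 0.12 = top of travel. It slides vertically between the posts and stays where it is left (friction); moving it down takes about 2 to 5 N, up 11 to 14 N. The pane is 300 mm wide, its top rail 173 mm above the bench when down; a slot at the bottom clears the draw rod.
- guard_handle (a point): Middle of the guard's handle: dark round bar 14 mm thick, 130 mm long, lying across the tester (along its y), 32 mm above the guard's top rail, 22 mm in front of the pane, on two supports 120 mm apart; clear beneath and beside it between the supports. Moves with the guard; 205 mm above the bench when the guard is down.
- carriage: Carriage; origin at the middle of its pull handle: black bar 14 mm thick, 92 long, along the tester's y, 120 above the bench, 40 above the carriage's flat top, on 2 supports 82 apart, clear beneath and beside. Axes as the tester's. Home: origin 157 mm in front of the guard's plane, mid-width. Slides level 0 to 60 mm towards the tester's -x; spring pulls it home: 5 N, +1.7 N per 10 mm; 0.5 N friction
- pointer (a point): Tip of the black pointer (3 mm wide at the tip) on the left (+y) side of the carriage, over the steel rule, 65 mm above the bench. It moves with the carriage and stands 20 mm nearer the operator (tester's -x) than the middle of the pull handle's bar, and 54 mm to its left.
- index_clip: The mark: small black clip, 8 mm wide along the rule, a fine white line across its middle, pinched over the rule's outer edge beside the pointer's path. Origin on that line, at the height and side distance of the pointer's tip; axes as the tester's. Set 25 to 47 mm out from the pointer's home position; obstructs nothing.
- gearmotor: Bystander: loose gear motor, 135 x 50 x 46 mm, on the bench to the left of the carriage. Origin under its middle.
- spare_cartridge: Bystander: spare steel spring cartridge standing upright, diameter 44, height 115 mm, right of the bed, between carriage and guard. Origin at its foot.
- wrench: Bystander: open-ended wrench 160 mm long lying flat on the bench to the right of the carriage. Origin under its middle.
- bearing: Bystander: steel bearing ring, outer diameter 40, height 13 mm, lying flat on the bench behind the guard, left of the bed. Origin under its middle.
- drill: Bystander: cordless drill standing on its battery, about 250 x 78 x 223 mm, on the left part of the bench. Origin under the battery.
- cone: Bystander: orange plastic cone, foot diameter 90, height 190 mm, left part of the bench. Origin at its foot.
- screwdriver: Bystander: screwdriver 210 mm long lying on the right part of the bench.
- sprayer: Bystander: white plastic bottle, diameter 72, height 190 mm, right part of the bench. Origin at its foot.

How it is judged:
By the outcome, as a careful person would: the job done as asked, in the order asked, and still so for the second after the job is handed in, while the arm keeps its last pose, push and grip.
It also fails if it takes over 51 s, if anything falls off the work surface, if the arm or the gripper's body presses on something with over 40 N, if the wrist force passes 120 N, or if a joint passes its speed limit or range.

### The arm

A 7-joint arm with a two-finger parallel gripper is mounted at the origin on the work surface. World frame = base frame: x ahead of the robot, y to its left, z up, the work surface at z = 0. Lengths are in mm, angles in rad, forces in N, time in s.
With the tool pointing down it reaches from about 400 to 850 mm from the base axis. Payload 4.4 kg.
Tool frame: the origin (TCP) lies between the finger pads; the fingertips stand 8 mm ahead of it and the grasp point (between the pads) lies 11 mm behind it; z points along the fingers, y is the line along which they close (so a half turn about z gives the same grasp; the last joint's range is limited). The gripper opens to 94 mm and grips with 3 to 60 N. Pads are 16 mm wide; open, the fingers measure 119 mm over their backs; the gripper's body (75 mm by 177 mm) begins 78 mm behind the grasp point.
Start: joints at [1.212, 0.628, 0.038, 1.517, -0.027, 0.996, -0.02], TCP at [187.641, -622.342, 213.478] pointing down, gripper open.
Joint ranges: [-3.06, 3.06], [-0.37, 2.12], [-1.25, 1.32], [0.18, 2.47], [-1.1, 4.24], [0.23, 1.98], [-2.94, 2.94]. Speed limits (rad/s): [2.57, 2.57, 3.14, 3.14, 3.14, 3.14, 3.14].

### API

Orientations are given as a rotation vector (axis times angle).
In Python, from workcell import readout, eyes, job, finder gives the robot as it stands.
- The arm moves only by the shell command python3 -m inch 'ROWS' [FORCE]. ROWS is JSON, one flat list of numbers, 7 for each row, row after row: the turn, a rotation vector about the world's x, y, z in rad, then the shift along the world's x, y, z in cm, then the opening, from 0 (shut) to 1 (fully open). A call has 1 to 10 rows; each row shifts and turns the commanded pose from where the row before left it; what a row does not reach is not made up. A row lasts 1/8 s, in which the tool goes at most 62.5 mm and 10.7 degrees, less where a joint would pass 70% of its speed; a pose out of reach is approached as far as the arm can. A call with a gripper value outside its range is refused whole. The fingers move at their own pace and stop on an object; FORCE is the grip in N (left out, the last holds). Time passes only in rows, so rows that do not move let the fingers close. It gives the time, the measured TCP pose, the force, the opening and the grip force at its end, in the units of the state.
- readout.get_obs(): the state, without advancing time (a new reading comes with each control period).
- eyes.capture(name): name is "side" or "top"; returns a dict with "frame" (384x512x3 uint8, red, green, blue), "fx", "fy", "cx", "cy" (pixels), "world_to_cam" (4x4, takes a point from world to camera coordinates). Camera axes: x right, y up, looking along -z (the intrinsics and any distortion apply to the point x, -y, -z); pixel columns grow to the right and rows downward; lengths in mm; the calibration is good to about 2 mm. A picture is of the moment at which its call begins. There is no depth.
- job.sign_off(): hands the job in; it is judged then, once.
Trained networks look in the newest picture that a camera, given by its name, has taken for a name from the list of things; names that differ only in an ending like _2 or _b are one class to them, and where a whole thing is asked for, a point or a joint stands for the part that bears it (a point fixed in the world has none). Each returns a list of dicts, best first, with "conf" (0 to 1); they miss things now and then, are a little off and sometimes report something else, mostly with a low value. They report only what shows in the picture. A call takes as long as a camera call.
- finder.regions_of(camera, target): "pixels" (384x512 bool, what is visible of it) and "uv" ([column, row] in pixels, amid what is visible of it).
The state is a dict: "time_s": time; "qpos": joint angles; "joint_vel": joint speeds; "joint_torque": joint torques, N m; "tcp_pos": TCP position; "tcp_rot": TCP orientation; "contact_force": force on the tool from outside, world axes, zero at the start; "moment": the same for the moment, N m; "finger_gap": finger opening in mm; "gripper_force": force on a finger pad.
Only numpy, scipy, OpenCV 4.12 (cv2) and the standard library are available. Lean on these libraries where they do the work, as an engineer would, in place of code of your own. Each camera call takes 0.05 s, during which the arm holds its last target. There are 200 camera calls.

## Working session

There is one attempt and no reset: what is moved stays moved. The work goes in short steps, Python scripts to look and compute and a shell command to move; the robot and the scene stay as the last step left them, time stands still between calls to the robot, and variables do not carry over. Pictures are saved under pics/ and viewed, at most 10 in all, crops included, and the job is handed in when it is done.

```bash
mkdir -p pics; cat > h.py <<'E'
import numpy as np, cv2
from workcell import readout, eyes, job, finder
E
python3 - <<'E'
from h import *
o=readout.get_obs()
for k,v in o.items(): print(k,np.round(v,3))
for n in("side","top"):
    c=eyes.capture(n); cv2.imwrite(f"pics/{n}0.png",c["frame"][:,:,::-1])
    print(n,{k:(np.round(v,4).tolist() if k!="frame" else 0) for k,v in c.items()})
    for t in("guard_handle","carriage","pointer","index_clip","spare_cartridge","gearmotor","tester","guard"):
        print(t,[(np.round(r["uv"],1).tolist(),round(r["conf"],2),int(r["pixels"].sum())) for r in finder.regions_of(n,t)[:2]])
E
```

```text
time_s 0.0
qpos [ 1.212  0.629  0.038  1.518 -0.027  0.996 -0.02 ]
joint_vel [0.001 0.002 0.001 0.001 0.    0.001 0.   ]
joint_torque [-1.0000e-03 -5.4973e+01  1.1440e+00 -1.8664e+01 -5.2000e-02  2.4000e-02
  0.0000e+00]
tcp_pos [ 187.456 -621.693  212.567]
tcp_rot [-3.106 -0.458  0.   ]
contact_force [-0.22   0.325 -0.811]
moment [ 0.021 -0.053  0.001]
gripper_force 0.0
finger_gap 93.724
side {'frame': 0, 'fx': 431.9561, 'fy': 431.9561, 'cx': 253.5526, 'cy': 186.2923, 'world_to_cam': [[-0.8844, -0.4667, -0.0068, 522.393], [0.3602, -0.6918, 0.6258, -268.7708], [-0.2967, 0.551, 0.78, -1568.462], [0.0, 0.0, 0.0, 1.0]]}
guard_handle [([233.2, 151.0], 0.95, 934)]
carriage [([262.3, 183.9], 0.92, 468)]
pointer [([271.4, 186.2], 0.8, 295)]
index_clip []
spare_cartridge [([263.0, 159.5], 0.52, 126), ([232.6, 148.9], 0.34, 963)]
gearmotor [([252.9, 228.6], 0.9, 416)]
tester [([237.0, 179.3], 0.92, 6604)]
guard [([232.9, 147.0], 0.87, 938)]
top {'frame': 0, 'fx': 419.5157, 'fy': 419.5157, 'cx': 250.6871, 'cy': 192.9724, 'world_to_cam': [[-0.0237, -0.9996, -0.0126, 44.793], [0.9982, -0.0243, 0.054, -563.6935], [-0.0543, -0.0113, 0.9985, -1465.2925], [0.0, 0.0, 0.0, 1.0]]}
guard_handle [([264.1, 144.9], 0.81, 1175)]
carriage [([266.5, 195.8], 0.63, 380), ([91.0, 227.4], 0.53, 1663)]
pointer [([268.4, 196.0], 0.97, 517)]
index_clip []
spare_cartridge [([308.0, 172.4], 0.69, 131)]
gearmotor [([224.7, 201.3], 0.83, 418)]
tester [([263.6, 151.0], 0.89, 8213)]
guard [([265.5, 145.6], 0.75, 1155)]
```

View pics/side0.png

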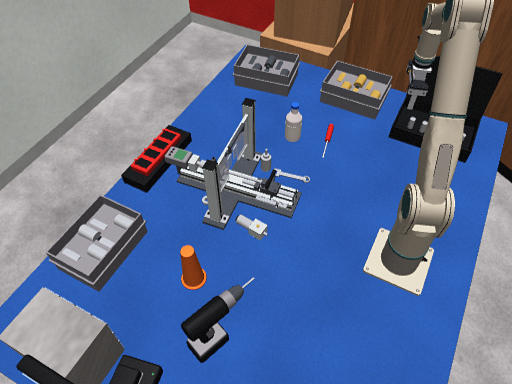

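View pics/top0.png

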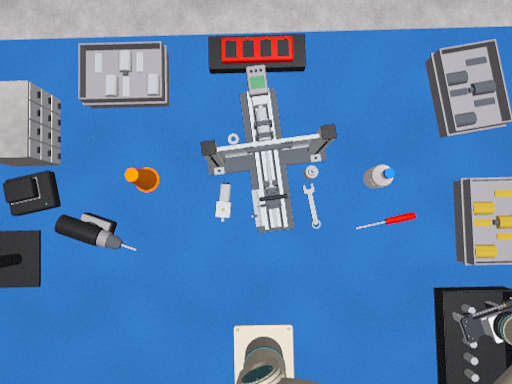

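```bash
python3 - <<'E'
from h import *
for n,(u,v,w,hh) in dict(top=(195,120,150,115),side=(170,92,140,130)).items():
    f=cv2.imread(f"pics/{n}0.png")[v:v+hh,u:u+w]
    s=5 if n=="top" else 4.6
    f=cv2.resize(f,None,fx=s,fy=s,interpolation=cv2.INTER_CUBIC)
    for k in range(0,w,10): cv2.putText(f,str(u+k),(int(k*s),8),0,.3,(0,255,255)); cv2.line(f,(int(k*s),10),(int(k*s),16),(0,255,255))
    for k in range(0,hh,10): cv2.putText(f,str(v+k),(0,int(k*s)+4),0,.3,(0,255,255))
    cv2.imwrite(f"pics/{n}0c.png",f)
E
```

```text
(no output)
```

View pics/top0c.png

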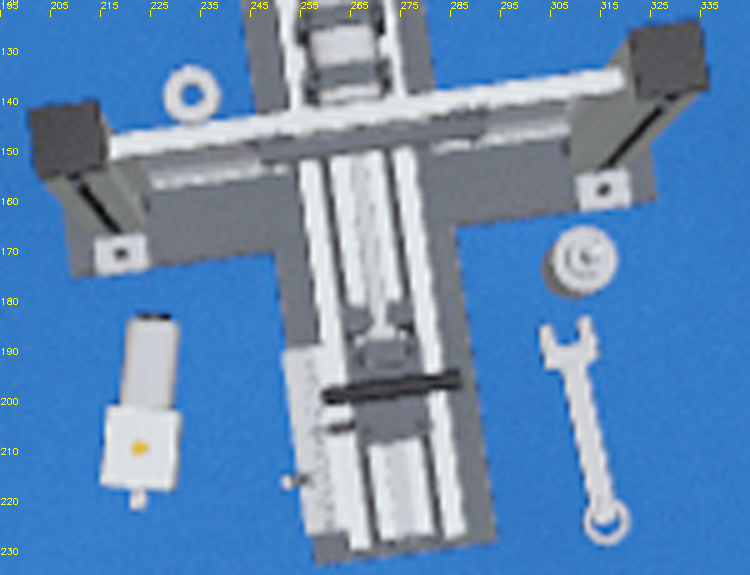

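View pics/side0c.png

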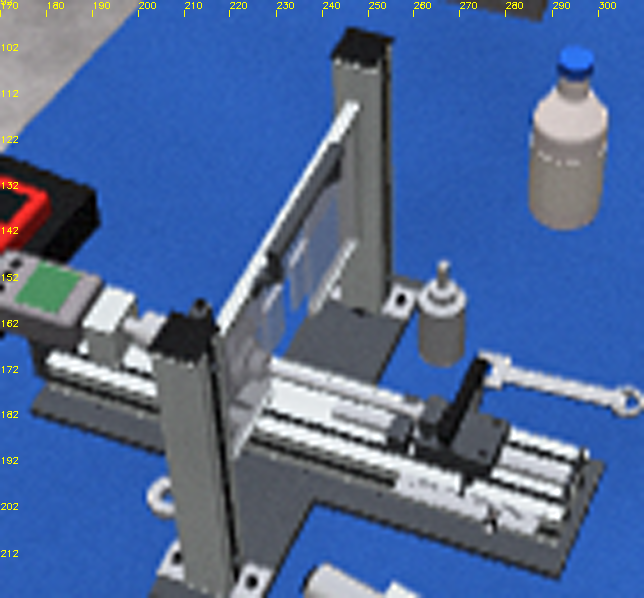

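```bash
cat >> h.py <<'E'
def proj(c,P):
    P=np.atleast_2d(P); p=P@c["world_to_cam"][:3,:3].T+c["world_to_cam"][:3,3]
    return np.c_[c["fx"]*p[:,0]/-p[:,2]+c["cx"], c["fy"]*-p[:,1]/-p[:,2]+c["cy"]]
def world(T,L):
    c,s=np.cos(T[2]),np.sin(T[2]); L=np.atleast_2d(np.array(L,float))
    return np.c_[T[0]+c*L[:,0]-s*L[:,1],T[1]+s*L[:,0]+c*L[:,1],L[:,2]]
E
cat > fit.py <<'E'
from h import *
from scipy.optimize import least_squares
cs={n:eyes.capture(n) for n in("top","side")}
obs=[("top",(259.8,199.2),"hl"),("top",(287,195.8),"hr"),("top",(208.2,148),"pl"),("top",(328.8,131.6),"pr"),
("side",(210.2,165.3),"pl"),("side",(248.9,102.2),"pr"),("side",(267.4,188.7),"hl"),("side",(274.8,170.7),"hr"),
("side",(228.3,151.1),"gl"),("side",(243.3,125.7),"gr"),("top",(246.6,150.6),"gl"),("top",(292,144.6),"gr"),
("top",(254.6,216),"c"),("side",(276.5,205),"c")]
def loc(k,g,s):
    return {"hl":(-157,46,120),"hr":(-157,-46,120),"pl":(0,172,317),"pr":(0,-172,317),
    "gl":(-22,65,205+g),"gr":(-22,-65,205+g),"c":(-177-s,58,65)}[k]
def res(p):
    return np.concatenate([proj(cs[n],world(p[:3],loc(k,p[3],p[4])))[0]-uv for n,uv,k in obs])
r=least_squares(res,[750,0,.1,80,35],loss="soft_l1")
print(np.round(r.x,3)); 
for o,e in zip(obs,res(r.x).reshape(-1,2)): print(o[0],o[2],np.round(e,1))
print("gh",world(r.x[:3],loc("gl",r.x[3],0)),world(r.x[:3],(-22,0,205+r.x[3])),"pull",world(r.x[:3],(-157,0,120)))
E
python3 fit.py
```

```text
[ 6.9669e+02 -2.5318e+01  1.0300e-01  8.6197e+01  3.1348e+01]
top hl [-1.1  0.6]
top hr [-0.4  0.5]
top pl [-0.3 -0.1]
top pr [-0.2  0.7]
side pl [-1.1 -1. ]
side pr [-0.6 -0.9]
side hl [-1.7 -1.4]
side hr [-0.7 -0.6]
side gl [ 0.3 -1.3]
side gr [-0.4  0.2]
top gl [0.  1.5]
top gr [-0.7  1.7]
top c [ 2.4 -0.1]
side c [ 0.3 -2.7]
gh [[668.11902066  37.07325891 291.1966636 ]] [[674.8066693  -27.58179004 291.1966636 ]] pull [[540.52310608 -41.47152183 120.        ]]
```

```bash
python3 -m inch '[0,0,0.086,3.04,3.71,3,1, 0,0,0.086,3.04,3.71,3,1, 0,0,0.086,3.04,3.71,3,1, 0,0,0.086,3.04,3.71,3,1, 0,0,0.086,3.04,3.71,3,1, 0,0,0.086,3.04,3.71,0,1, 0,0,0.086,3.04,3.71,0,1, 0,0,0.086,3.04,3.71,0,1]' 30
```

```text
time_s: 2.0
tcp_pos: [431.6, -324.3, 363.8]
tcp_rot: [2.769, 1.483, 0.0]
contact_force: [-0.7, -0.5, -0.5]
finger_gap: 93.8
gripper_force: 0.0
```

```bash
python3 -m inch '[0,0,0.086,3.04,3.71,0,1, 0,0,0.086,3.04,3.71,0,1, 0,0,0.086,3.04,3.71,0,1, 0,0,0.086,3.04,3.71,0,1, 0,0,0.086,3.04,3.71,0,1, 0,0,0.086,3.04,3.71,0,1, 0,0,0.086,3.04,3.71,0,1, 0,0,0.087,3.04,3.71,0,1,0,0,0,0,0,0,1,0,0,0,0,0,0,1]'
python3 - <<'E'
from h import *
print(readout.get_obs()["qpos"])
for n in("side","top"):
    c=eyes.capture(n); cv2.imwrite(f"pics/{n}1.png",c["frame"][:,:,::-1])
    P=[(675,-28,291),(readout.get_obs()["tcp_pos"])]
    print(n,proj(c,P))
f=cv2.resize(cv2.imread("pics/side1.png")[60:240,150:330],(600,600),interpolation=2)
cv2.imwrite("pics/s1c.png",f)
E
```

```text
time_s: 3.25
tcp_pos: [673.7, -29.6, 363.2]
tcp_rot: [2.11, 2.327, -0.002]
contact_force: [-0.1, -0.3, 0.1]
finger_gap: 93.8
gripper_force: 0.0
[ 0.21887021  0.59010667 -0.41750641  1.20013369  0.23208029  1.39770632
 -0.07721377]
side [[235.94008848 137.50940346]
 [235.82310588 122.33513827]]
top [[269.09081829 149.14556235]
 [270.91648004 145.42023312]]
```

View pics/s1c.png

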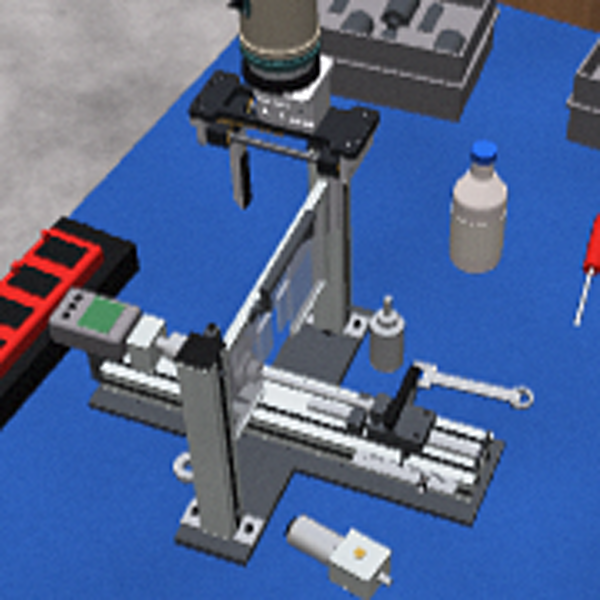

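```bash
python3 -m inch '[0,0,0,0.1,0.1,-3,1, 0,0,0,0,0,-3,1, 0,0,0,0,0,-2.2,1, 0,0,0,0,0,0,0, 0,0,0,0,0,0,0, 0,0,0,0,0,0,0, 0,0,0,0,0,0,0, 0,0,0,0,0,0,0]' 20
```

```text
time_s: 4.35
tcp_pos: [675.2, -27.7, 281.9]
tcp_rot: [2.108, 2.328, 0.001]
contact_force: [-0.8, -0.1, 0.6]
finger_gap: 47.3
gripper_force: 0.0
```

```bash
python3 -m inch '[0,0,0,0,0,0,0, 0,0,0,0,0,0,0, 0,0,0,0,0,0,0, 0,0,0,0,0,0,0, 0,0,0,0,0,0,0]' 20
```

```text
time_s: 4.97
tcp_pos: [676.3, -27.6, 281.5]
tcp_rot: [2.108, 2.327, 0.003]
contact_force: [5.8, 1.3, -3.5]
finger_gap: 13.3
gripper_force: 20.0
```

```bash
python3 -m inch '[0,0,0,0.15,0,-0.5,0, 0,0,0,0,0,-1.3,0, 0,0,0,0,0,-1.3,0, 0,0,0,0,0,-1.3,0, 0,0,0,0,0,-1.3,0, 0,0,0,0,0,-1,0, 0,0,0,0,0,-0.8,0, 0,0,0,0,0,-0.5,0,0,0,0,0,0,0,0]' 20
```

```text
time_s: 6.1
tcp_pos: [676.3, -27.6, 200.4]
tcp_rot: [-2.108, -2.328, 0.0]
contact_force: [1.5, 1.5, -2.9]
finger_gap: 13.6
gripper_force: 20.0
```

```bash
python3 -m inch '[0,0,0,0,0,-0.3,0, 0,0,0,0,0,0,0]'; python3 -m inch '[0,0,0,0,0,-0.3,0, 0,0,0,0,0,0,0]'; python3 -m inch '[0,0,0,0,0,-0.3,0, 0,0,0,0,0,0,0]'
```

```text
time_s: 6.35
tcp_pos: [676.3, -27.6, 198.3]
tcp_rot: [-2.108, -2.328, 0.0]
contact_force: [-0.5, 1.2, 1.0]
finger_gap: 13.3
gripper_force: 20.0
time_s: 6.6
tcp_pos: [676.3, -27.6, 195.3]
tcp_rot: [-2.108, -2.328, 0.0]
contact_force: [-0.5, 1.2, 1.0]
finger_gap: 13.3
gripper_force: 20.0
time_s: 6.85
tcp_pos: [676.4, -27.6, 192.1]
tcp_rot: [-2.108, -2.328, 0.0]
contact_force: [-1.2, 1.2, 1.6]
finger_gap: 13.5
gripper_force: 20.0
```

```bash
python3 -m inch '[0,0,0,0,0,-0.2,0, 0,0,0,0,0,0,0]'; python3 -m inch '[0,0,0,0,0,-0.2,0, 0,0,0,0,0,0,0]'; python3 -m inch '[0,0,0,0,0,-0.2,0, 0,0,0,0,0,0,0]'
```

```text
time_s: 7.1
tcp_pos: [676.4, -27.7, 190.2]
tcp_rot: [-2.109, -2.328, 0.0]
contact_force: [-2.4, 1.8, 0.3]
finger_gap: 13.4
gripper_force: 20.0
time_s: 7.35
tcp_pos: [676.4, -27.6, 188.2]
tcp_rot: [-2.108, -2.328, 0.0]
contact_force: [-1.0, 1.6, 1.9]
finger_gap: 13.5
gripper_force: 20.0
time_s: 7.6
tcp_pos: [676.3, -27.6, 186.2]
tcp_rot: [-2.108, -2.328, 0.0]
contact_force: [-1.6, 2.4, 1.6]
finger_gap: 13.6
gripper_force: 20.0
```

```bash
python3 - <<'E'
from h import *
T=[696.7,-25.3,.103]
o=[]
for n,(u,v,w) in dict(side=(195,95,110),top=(200,110,140)).items():
    c=eyes.capture(n); cv2.imwrite(f"pics/{n}2.png",c["frame"][:,:,::-1])
    print(n,"rail-down corners",proj(c,world(T,[(0,150,173),(0,-150,173),(-22,65,205),(-22,-65,205)])).round(1).tolist())
    o.append(cv2.resize(c["frame"][v:v+w,u:u+w,::-1],(400,400),interpolation=2))
cv2.imwrite("pics/c2.png",np.hstack(o))
E
```

```text
side rail-down corners [[215.2, 186.5], [246.8, 132.5], [229.8, 166.0], [243.5, 142.4]]
top rail-down corners [[220.0, 154.3], [313.9, 142.2], [247.2, 156.3], [288.9, 150.9]]
```

View pics/c2.png

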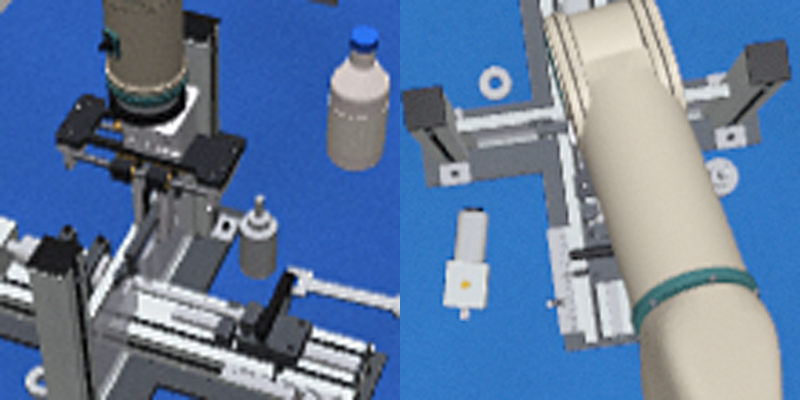

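```bash
for i in 1; do python3 -m inch '[0,0,0,0,0,-0.2,0, 0,0,0,0,0,0,0]'; done;  python3 -m inch '[0,0,0,0,0,-0.2,0, 0,0,0,0,0,0,0]'; python3 -m inch '[0,0,0,0,0,-0.2,0, 0,0,0,0,0,0,0]'
```

```text
time_s: 7.95
tcp_pos: [676.4, -27.6, 184.3]
tcp_rot: [-2.109, -2.328, 0.0]
contact_force: [-2.1, 2.2, 0.7]
finger_gap: 13.4
gripper_force: 20.0
time_s: 8.2
tcp_pos: [676.4, -27.6, 183.1]
tcp_rot: [-2.109, -2.329, 0.0]
contact_force: [-3.0, 2.5, 5.3]
finger_gap: 13.3
gripper_force: 20.0
time_s: 8.45
tcp_pos: [676.5, -27.6, 183.0]
tcp_rot: [2.108, 2.328, 0.0]
contact_force: [-7.9, 2.3, 15.7]
finger_gap: 13.3
gripper_force: 20.0
```

```bash
python3 -m inch '[0,0,0,0,0,0,1,0,0,0,0,0,0,1,0,0,0,0,0,0,1,0,0,0,0,0,0,1,0,0,0,0,0,0,1,0,0,0,0,0,0,1,0,0,0,0,0,0,1]'
python3 - <<'E'
from h import *
o=[]
for n,(u,v,w) in dict(side=(200,130,60)).items():
    c=eyes.capture(n); cv2.imwrite(f"pics/{n}3.png",c["frame"][:,:,::-1])
    f=cv2.resize(c["frame"][v:v+w,u:u+w,::-1],(600,600),interpolation=2)
    cv2.imwrite("pics/c3.png",f)
E
```

```text
time_s: 9.32
tcp_pos: [660.7, -30.7, 180.8]
tcp_rot: [-2.097, -2.312, 0.042]
contact_force: [-38.9, -4.0, 33.5]
finger_gap: 60.0
gripper_force: 25.5
```

View pics/c3.png

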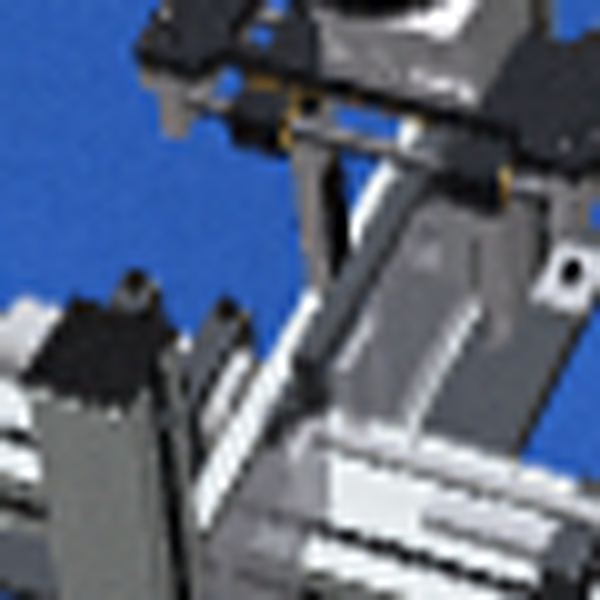

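```bash
python3 -m inch '[0,0,0,0,0,0.05,0.2,0,0,0,0,0,0.05,0.2,0,0,0,0,0,0.05,0.2,0,0,0,0,0,0.05,0.2,0,0,0,0,0,0,0.2,0,0,0,0,0,0,0.2]'
```

```text
time_s: 10.12
tcp_pos: [674.3, -29.2, 181.1]
tcp_rot: [-2.108, -2.326, 0.007]
contact_force: [-0.2, -0.2, -0.2]
finger_gap: 31.0
gripper_force: 0.2
```

```bash
python3 -m inch '[0,0,0,0,0,0,0.22,0,0,0,0,0,0,0.22]'; python3 -m inch '[0,0,0,0,0,0.5,0.22]'; python3 -m inch '[0,0,0,0,0,0.5,0.22]'
```

```text
time_s: 10.38
tcp_pos: [677.4, -27.9, 182.4]
tcp_rot: [2.108, 2.328, 0.002]
contact_force: [-0.2, -0.5, 0.1]
finger_gap: 20.7
gripper_force: 0.0
time_s: 10.5
tcp_pos: [676.7, -27.8, 187.3]
tcp_rot: [-2.109, -2.329, -0.0]
contact_force: [-1.1, 0.7, -0.5]
finger_gap: 20.8
gripper_force: 0.0
time_s: 10.62
tcp_pos: [676.9, -27.7, 193.0]
tcp_rot: [2.108, 2.328, 0.001]
contact_force: [-0.5, -0.6, -0.3]
finger_gap: 20.4
gripper_force: 0.0
```

```bash
python3 -m inch '[0,0,0,0,0,1.5,0.22,0,0,0,0,0,2.7,0.22,0,0,0,0,0,0,0,0,0,0,0,0,0,0,0,0,0,0,0,0,0,0,0,0,0,0,0,0]'; python3 -m inch '[0,0,0,-0.1,0,-1,0,0,0,0,0,0,0,0]';python3 -m inch '[0,0,0,0,0,-0.2,0,0,0,0,0,0,0,0]'
```

```text
time_s: 11.38
tcp_pos: [676.1, -27.8, 233.7]
tcp_rot: [-2.108, -2.328, 0.001]
contact_force: [-0.4, -0.5, 0.4]
finger_gap: 0.5
gripper_force: 0.0
time_s: 11.62
tcp_pos: [674.6, -27.9, 223.0]
tcp_rot: [-2.107, -2.327, 0.003]
contact_force: [-0.7, 0.8, -0.3]
finger_gap: 0.6
gripper_force: 0.0
time_s: 11.88
tcp_pos: [675.5, -27.8, 222.4]
tcp_rot: [-2.109, -2.328, 0.0]
contact_force: [0.4, -0.3, 0.6]
finger_gap: 0.6
gripper_force: 0.0
```

```bash
python3 -m inch '[0,0,0,0,0,-0.2,0,0,0,0,0,0,0,0]'; python3 -m inch '[0,0,0,0,0,-0.2,0,0,0,0,0,0,0,0]';python3 -m inch '[0,0,0,0,0,-0.2,0,0,0,0,0,0,0,0]'
```

```text
time_s: 12.12
tcp_pos: [675.6, -27.7, 220.5]
tcp_rot: [2.109, 2.329, 0.0]
contact_force: [1.3, -0.7, 0.5]
finger_gap: 0.5
gripper_force: 0.0
time_s: 12.38
tcp_pos: [675.7, -27.7, 220.2]
tcp_rot: [2.108, 2.328, 0.001]
contact_force: [-2.9, -1.4, 8.1]
finger_gap: 0.8
gripper_force: 3.9
time_s: 12.62
tcp_pos: [675.7, -27.7, 220.1]
tcp_rot: [2.108, 2.327, 0.002]
contact_force: [-5.8, -0.6, 16.2]
finger_gap: 0.2
gripper_force: 8.2
```

```bash
python3 -m inch '[0,0,0,0,0,2.5,0,0,0,0,0,0,2,0,0,0,0,-4.5,-0.46,0,0.8,0,0,0,-4.5,-0.46,0,0.8,0,0,0,-4.5,-0.46,0,0.8,0,0,0,0,0,-4,0.8,0,0,0,0,0,-4,0.8,0,0,0,0,0,0,0.8]'
python3 - <<'E'
from h import *
o=readout.get_obs();print(o["tcp_pos"],o["finger_gap"])
c=eyes.capture("side");cv2.imwrite("pics/side4.png",c["frame"][:,:,::-1])
f=cv2.resize(c["frame"][100:220,210:330,::-1],(600,600),interpolation=2);cv2.imwrite("pics/c4.png",f)
E
```

```text
time_s: 13.62
tcp_pos: [538.4, -41.7, 179.5]
tcp_rot: [-2.106, -2.326, 0.006]
contact_force: [-0.0, 0.0, 0.5]
finger_gap: 57.2
gripper_force: 0.0
[538.37402265 -41.69506727 179.53376047] 57.156618099982005
```

View pics/c4.png

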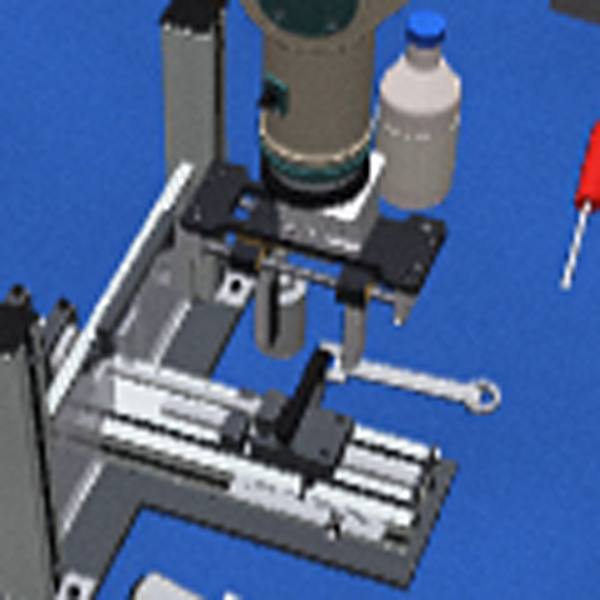

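```bash
python3 -m inch '[0,0,0,0.2,0,-2.5,0.8,0,0,0,0,0,-2.5,0.8,0,0,0,0,0,-2,0.8,0,0,0,0,0,0,0.8]'; python3 -m inch '[0,0,0,0,0,0,0,0,0,0,0,0,0,0,0,0,0,0,0,0,0,0,0,0,0,0,0,0,0,0,0,0,0,0,0,0,0,0,0,0,0,0,0,0,0,0,0,0,0,0,0,0,0,0,0,0]' 40
```

```text
time_s: 14.18
tcp_pos: [543.0, -41.4, 112.0]
tcp_rot: [2.109, 2.329, 0.0]
contact_force: [0.8, 0.2, 0.2]
finger_gap: 75.3
gripper_force: 0.0
time_s: 15.18
tcp_pos: [542.1, -41.6, 111.4]
tcp_rot: [-2.108, -2.328, 0.001]
contact_force: [-1.2, -0.9, 0.3]
finger_gap: 12.8
gripper_force: 40.0
```

```bash
python3 -m inch '[0,0,0,-0.5,-0.05,0,0,0,0,0,-0.5,-0.05,0,0,0,0,0,-0.5,-0.05,0,0,0,0,0,-0.5,-0.05,0,0,0,0,0,-0.4,-0.05,0,0,0,0,0,0,0,0,0,0,0,0,0,0,0,0]'
python3 - <<'E'
from h import *
o=readout.get_obs();print(o["tcp_pos"],o["contact_force"])
T=[696.7,-25.3,.103]
pan=[]
for n in("side","top"):
    c=eyes.capture(n);cv2.imwrite(f"pics/{n}5.png",c["frame"][:,:,::-1])
    u,v=proj(c,world(T,(-200,54,65)))[0]; u0,v0=int(u)-20,int(v)-20
    print(n,u0,v0,"px/10mm",proj(c,world(T,[(-177-s,54,65) for s in(0,20,30,40)])).round(2).tolist())
    pan.append(cv2.resize(c["frame"][v0:v0+40,u0:u0+40,::-1],(400,400),interpolation=2))
    for t in ("index_clip","pointer"): print(t,[(r["uv"],r["conf"]) for r in finder.regions_of(n,t)[:1]])
cv2.imwrite("pics/c5.png",np.hstack(pan))
E
```

```text
time_s: 16.05
tcp_pos: [522.4, -43.7, 111.5]
tcp_rot: [2.105, 2.325, 0.01]
contact_force: [8.1, -0.6, -9.3]
finger_gap: 12.8
gripper_force: 40.0
[522.41241133 -43.69812753 111.48983907] [ 8.12415786 -0.5839675  -9.28054114]
side 255 180 px/10mm [[269.54, 199.16], [274.42, 200.69], [276.86, 201.46], [279.32, 202.23]]
index_clip []
pointer [([271.9, 183.4], 0.58)]
top 237 193 px/10mm [[257.02, 206.56], [257.77, 212.39], [258.14, 215.31], [258.51, 218.23]]
index_clip []
pointer []
```

View pics/c5.png

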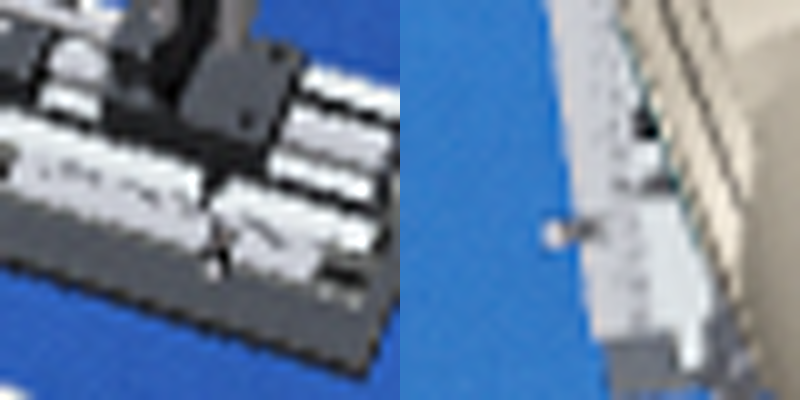

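```bash
python3 - <<'E'
from h import *
for n,(u,v,w,h) in dict(top=(250,203,16,18),side=(268,194,16,16)).items():
  for k in (0,5):
    f=cv2.cvtColor(cv2.imread(f"pics/{n}{k}.png"),6)
    print(n,k,"cols",u); 
    for r in range(v,v+h): print(r,*("%3d"%x for x in f[r,u:u+w]))
E
```

```text
top 0 cols 250
203 112 111 103 200 208 207 207 205 188 213 227 219 218 207 208 149
204 114 112 107 193 208 206 207 207 198 216 209 173 164 144 136  78
205 115 111 109 172 204 209 206 188 158 168 143  89  76  80  77  68
206 110 111 107 157 204 208 196 172 159 172 146 116  99 136 139 166
207 113 110 108 161 204 208 198 195 171 194 205 203 199 207 207 220
208 110 112 111 148 202 206 207 206 175 179 219 228 230 225 225 231
209 114 111 108 122 199 208 207 205 198 195 216 224 227 223 223 229
210 113 112 110 101 201 208 207 204 185 191 213 226 226 224 222 227
211 112 113 112 103 191 206 206 206 188 193 201 223 226 223 224 226
212 114 115 115 108 183 207 208 205 205 208 189 222 227 223 225 226
213 113 113 111 107 174 206 210 208 194 193 196 224 226 225 223 224
214 112  97 103  95 139 173 176 182 191 196 193 225 228 225 222 223
215 109 145 183 111 128 100 124 176 204 198 179 220 227 226 223 223
216 111 169 217 144 119  99 139 165 201 197 195 217 225 228 223 223
217 111 134 182 136 104 175 185 179 201 207 196 203 222 227 224 222
218 111  98 107 109 107 204 211 209 206 194 182 202 225 227 223 2
[... 2885 characters left out ...]
 234 238 193 198 129
200 204 202 158 199 205 156 156  56 225 236 233 227 235 233 234 236
201 204 202 201 202 202 164 166 166 148 198 213 177 208 226 234 233
202 191 194 199 205 202 205 204 210  90 145 188 167 127 151 216 223
203  94 115 167 190 192 200 202 203  72 107 108 200 204 130 141 195
204  88  99 103  97 118 164 196 134  88  84 160 206 204 203 130 159
205  83  84  82  89  99  99 103  53  63   6 200 195 201 205 205 204
206  85  86  87  84  83  83  90 117 177  34 130 118 165 194 191 198
207  87  82  86  87  86  88  86 115 170  59  89  98  99 127 112 165
208  86  84  84  83  85  84  86  87  86  83  83  81  81  88  99 106
209  80  80  81  87  87  82  84  84  84  81  85  88  85  85  81  82
```

```bash
python3 -m inch '[0,0,0,-0.4,-0.04,0,0,0,0,0,-0.4,-0.04,0,0,0,0,0,-0.3,-0.03,0,0,0,0,0,0,0,0,0,0,0,0,0,0,0,0,0,0,0,0,0,0,0]'
cat > look.py <<'E'
from h import *
import sys
k=sys.argv[1]
o=readout.get_obs();print(np.round(o["tcp_pos"],2),np.round(o["contact_force"],1))
F={n:[] for n in("top","side")}
for n in F:
  F[n]=cv2.cvtColor(np.mean([eyes.capture(n)["frame"] for _ in range(3)],0).astype("uint8"),7); cv2.imwrite(f"pics/{n}{k}.png",F[n])
for n,(u,v,w,h) in dict(top=(252,207,14,14),side=(268,194,16,14)).items():
    print(n,"cols",u)
    for r in range(v,v+h): print(r,*("%3d"%x for x in F[n][r,u:u+w]))
E
python3 look.py 6
```

```text
time_s: 17.1
tcp_pos: [512.4, -44.8, 111.5]
tcp_rot: [2.105, 2.325, 0.012]
contact_force: [9.5, -1.2, -12.7]
finger_gap: 12.8
gripper_force: 40.0
[512.38 -44.8  111.48] [  9.5  -1.2 -12.7]
top cols 252
207 104 159 200 204 194 201 186 195 123  51 135 172 189 196
208 106 146 198 205 203 203 173 180 141  72  56 184 172 198
209 106 117 197 205 203 202 195 198 151  65  30 175 158 201
210 108 101 198 204 204 201 182 191 192 159 190 141 168 201
211 108 105 187 203 204 202 185 191 201 212 232 159 171 172
212 109 105 179 203 204 203 203 205 188 225 214 154 151 130
213 109 105 170 204 207 205 194 193 198 196 150 103  97 175
214 102  90 136 169 173 177 178 147 170 136  85  76  62 187
215 181 111 124  98 123 172 192 157 154 169 144 139 129 152
216 214 140 117  98 133 164 198 196 195 206 208 209 205 135
217 176 132 101 169 182 178 198 203 193 201 223 228 226 155
218 104 107 103 200 207 205 202 192 179 200 221 226 223 205
219 105 107 102 189 204 204 202 193 192 209 223 224 221 226
220 109 108 103 168 201 204 190 189 192 193 221 225 223 225
side cols 268
194  76  77  39  26  30  35  36  36  34  36 
[... 207 characters left out ...]
  29  25  21  27  24
198 169 207 213 230 224 226 231 233 240 187  36  22  79  76  76  27
199 203 124 138 207 171 173 224 227 240 146  38  45 205 196 202 129
200 202 205 156 199 202 154 152 161 223 179 102 133 240 236 233 236
201 205 203 204 199 201 165 165 169 151  61 182 185 213 228 234 232
202 191 191 198 203 204 203 204 207  94 101 192 169 128 150 216 223
203  94 116 167 189 191 200 204 203  75 105 108 201 204 132 141 192
204  89  99 104  99 117 164 193 135  90  82 161 206 203 204 131 159
205  84  84  83  87  98  98 104  47  64   5 200 196 199 204 206 201
206  84  85  86  83  84  82  90 119 176  35 128 117 165 194 191 198
207  83  81  82  82  83  84  86 115 173  54  86  99  99 127 114 167
```

```bash
python3 -m inch '[0,0,0,-0.2,-0.02,0,0,0,0,0,0,0,0,0,0,0,0,0,0,0,0,0,0,0,0,0,0,0,0,0,0,0,0,0,0]'
python3 look.py 7; python3 - <<'E'
import cv2,numpy as np
a=[cv2.resize(cv2.imread(f"pics/{n}7.png")[v:v+24,u:u+24],(400,400),interpolation=2) for n,u,v in(("side",264,190),("top",248,204))]
cv2.imwrite("pics/c7.png",np.hstack(a))
E
```

```text
time_s: 18.02
tcp_pos: [510.7, -45.0, 111.5]
tcp_rot: [2.104, 2.324, 0.012]
contact_force: [9.7, -0.4, -12.9]
finger_gap: 13.0
gripper_force: 40.0
[510.68 -44.99 111.49] [  9.7  -0.4 -12.9]
top cols 252
207 104 157 200 205 194 201 184 194 154  85 139 142 185 192
208 106 145 198 205 203 202 173 179 151  82  79 204 195 196
209 107 118 197 205 203 203 195 199 151  75  43 211 183 198
210 109 101 197 205 204 201 182 191 194 106 100 148 155 201
211 108 102 188 203 204 202 185 191 203 196 204 131 195 195
212 111 105 179 203 204 203 203 206 189 225 235 164 204 185
213 110 103 172 204 207 205 193 193 197 216 197 139 142 172
214 101  90 135 169 173 178 177 167 173 173 104  74  75 197
215 181 110 126 100 123 173 191 145 131 143  92  74  87 194
216 215 139 117  99 132 163 200 181 185 197 195 196 195 142
217 177 134 101 170 183 178 199 205 194 202 225 230 229 143
218 104 108 104 201 207 205 201 192 179 200 221 226 225 169
219 108 108 101 189 203 203 202 193 192 209 223 225 224 208
220 107 109 105 167 202 204 191 190 192 194 221 225 223 226
side cols 268
194  76  79  38  25  31  34  35  35  32  35
[... 208 characters left out ...]
  27  29  15  28  29
198 168 207 213 229 223 228 231 233 237 235  81  23  36  74  79  35
199 203 124 138 206 172 174 224 227 237 201  42  27 103 195 202 129
200 202 203 157 199 202 155 153 159 220 237  80  96 196 238 235 235
201 205 204 204 201 201 165 164 167 147 158 105 185 216 229 235 233
202 190 191 199 203 203 202 205 208  93 147 194 170 128 150 215 222
203  97 115 166 191 192 199 207 202  72 105 108 203 205 131 143 191
204  88  99 103  98 116 166 194 133  89  84 161 205 202 203 130 160
205  84  84  82  88  99  99 103  49  66   6 198 195 199 204 204 201
206  83  84  84  85  82  81  88 118 177  33 128 117 163 193 192 198
207  83  82  82  84  84  85  84 112 174  58  89  99  98 127 114 166
```

View pics/c7.png

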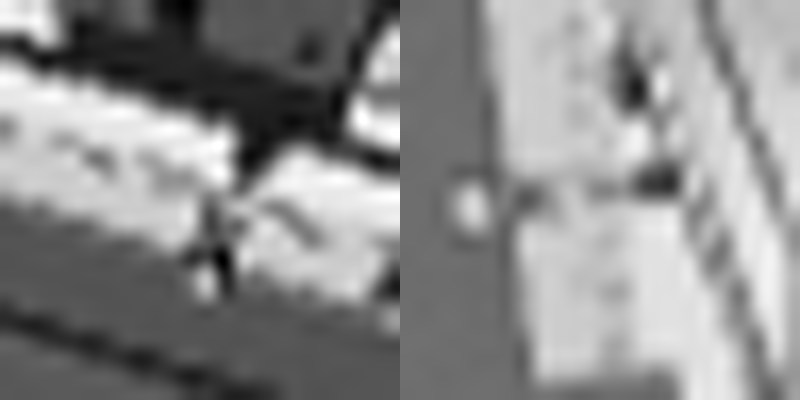

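```bash
python3 -m inch '[0,0,0,-0.04,0,0,0,0,0,0,0,0,0,0,0,0,0,0,0,0,0,0,0,0,0,0,0,0,0,0,0,0,0,0,0,0,0,0,0,0,0,0]'
python3 - <<'E'
from h import *
import cv2
c=eyes.capture("side")["frame"]; a=cv2.cvtColor(c,7); b=cv2.imread("pics/side4.png",0)
print("guard region diff", np.abs(a[100:205,205:245].astype(int)-b[100:205,205:245]).mean())
f=lambda n:[np.round(r["uv"],1).tolist() for r in finder.regions_of("side",n)[:1]]
print([f(n) for n in("guard_handle","gearmotor","wrench","spare_cartridge","bearing")])
print(readout.get_obs()["tcp_pos"],readout.get_obs()["joint_vel"].round(3))
job.sign_off()
E
```

```text
time_s: 19.08
tcp_pos: [510.5, -45.0, 111.5]
tcp_rot: [2.104, 2.324, 0.013]
contact_force: [11.4, -2.1, -13.4]
finger_gap: 13.2
gripper_force: 40.0
guard region diff 2.058333333333333
[[[233.6, 168.2]], [[253.5, 229.5]], [[300.0, 179.3]], [[262.8, 167.5]], []]
[510.55199285 -45.01457636 111.51202922] [-0.003 -0.001 -0.001  0.002  0.001 -0.001  0.002]
the job is handed in; nothing more can be done
```

I handed the job in at about 19 s of the 51 s: the guard is all the way down and the gripper still holds the pull handle, steady. By the last picture and the small move after it, the pointer is within about 0.5 mm of the clip's middle. Releasing the guard handle, a finger pressed on the guard with about 50 N at the wrist (38.9 N across it); I backed off and the guard stayed down. I saw nothing else on the bench disturbed, but didn't check everything.

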